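# Catch wax blocks from the hopper chute in a saucepan and put them on the hotplate

## Robot

A 6-joint arm with a two-finger parallel gripper is mounted at the origin on the work surface. World frame = base frame: x ahead of the robot, y to its left, z up, the work surface at z = 0. Lengths are in mm, angles in rad, forces in N, time in s.
With the tool pointing down it reaches from about 250 to 775 mm from the base axis. Payload 8.9 kg.
Tool frame: the origin (TCP) lies on the centre line of the jaws, within the pads' length; the fingertips stand manip.nose_length ahead of it and the grasp point (between the pads) lies 11 mm behind it (manip.nose_length is the distance from the TCP to the fingertips, in mm); x points along the fingers, y is the direction in which the jaws open and shut, and the axes are right-handed (so a half turn about x gives the same grasp; the last joint's range is limited). The gripper opens to 85 mm and grips with 20 to 120 N. Pads are 22 mm wide; open, the fingers measure 114 mm over their backs; the gripper's body (76 mm by 85 mm) begins 54 mm behind the grasp point. The pads swing forward as they close: fully open they stand 13 mm farther back than shut.
Start: joints at [1.198, 0.291, -0.153, 1.127, 0, 1.431], TCP at [121.624, 510.717, 239.305] pointing down, gripper open.
Joint ranges: [-2.52, 2.52], [-0.91, 1.74], [-1.3, 1.37], [-1.96, 2.02], [-1.52, 1.47], [-3.14, 3.14]. Speed limits (rad/s): [2.22, 2.22, 2.79, 3.14, 3.14, 3.14].

## Interface

Orientations are given as a 3x3 rotation matrix whose columns are the frame's x, y, z axes.
In Python, from station import manip gives the robot as it stands. Calls block until the motion is done:
- manip.goto(position, orientation): joint-space move of the TCP to a pose.
- manip.move_straight(position, rotation=None, vel=150, threshold=None): straight line of the TCP; rotation=None keeps the orientation; vel is the mean speed in mm/s. With threshold (N) it stops when the force on the tool has changed by that much, and returns True; else False.
- manip.move_joints(angles): joint-space move.
- manip.open() and manip.gripper_close(grip_force=None): open the fingers fully, or close them until they stop; grip_force is the grip in N (None keeps the last).
- manip.wait(seconds).
- manip.solve_ik(position, orientation): joint angles nearest the present ones, or None.
- manip.grab_frame(name): name is "side" or "top" or "wrist"; returns a dict with "img" (384x512x3 uint8, red, green, blue), "range_z" (384x512 float32, mm along the optical axis (not along the pixel's ray), 0 where there is no reading), "vfov" (degrees; the focal length in pixels is half the picture's height over the tangent of half this angle, whatever the lens; pixels are square), "cx", "cy" (the principal point, pixels), "position" and "rotation" of the camera in the world. Camera axes: x right, y up, looking along -z (the intrinsics and any distortion apply to the point x, -y, -z); pixel columns grow to the right and rows downward; lengths in mm; the calibration is good to about 2 mm. A picture is of the moment at which its call begins.
A pose or a line that the arm cannot do raises manip.MotionError and nothing moves.
- manip.job_done(): hands the job in, once; it reports no verdict.
Trained networks look in the newest picture that a camera, given by its name, has taken for a name from the list of things; names that differ only in an ending like _2 or _b are one class to them, and where a whole thing is asked for, a point or a joint stands for the part that bears it (a point fixed in the world has none). Each returns a list of dicts, best first, with "score" (0 to 1); they miss things now and then, are a little off and sometimes report something else, mostly with a low value. They report only what shows in the picture. A call takes as long as a camera call. They do not tell look-alikes from the thing itself.
- manip.outline_of(camera, thing): "pixels" (384x512 bool, what is visible of it) and "pixel" ([row, column] in pixels, amid what is visible of it).
Readings, each from a call of its own:
- manip.get_time(): time.
- manip.get_q(): joint angles.
- manip.get_joint_velocities(): joint speeds.
- manip.get_joint_torque(): joint torques, N m.
- manip.get_tool_pos(): TCP position.
- manip.get_tool_rot(): TCP orientation.
- manip.get_ft_force(): force on the tool from outside, world axes, zero at the start.
- manip.get_wrist_torque(): the same for the moment, N m.
- manip.get_gripper_width(): finger opening in mm.
Only numpy, scipy, OpenCV 4.12 (cv2) and the standard library are available. Lean on these libraries where they do the work, as an engineer would, in place of code of your own. Each camera call takes 0.05 s, during which the arm holds its last target. There are 200 camera calls.

## Task

Load the saucepan for melting candle wax: pick up the one-handled saucepan, hold it under the mouth of the tilted wax chute and push its side against the black paddle there, so that the gate lifts and all four wax blocks slide into the pan. Then set the pan, wax inside, down upright in the middle of the hotplate's round heating disc and let go only once it stands there. Let no wax fall on the table and do not knock over the tin candles.

Things in the scene. Friction and masses are not known exactly. Their poses are not given: they have to be found in the camera images.
- saucepan: Plain aluminium saucepan, loose, about 0.3 kg empty: round, outer radius 66 mm at the foot and 70 mm at the rim, 85 mm high, wall 4 mm, floor 5 mm. One straight black bar handle. Origin: centre of the underside; z up through the mouth; the handle points along the pan's own -x.
- saucepan_grip (a point): Point to hold the saucepan: the middle of its black handle, 102 mm along the pan's -x from its axis and 70 mm above its underside. The handle is a bar 22 mm wide (pan's y), 26 mm high, reaching from the pan's wall to 128 mm from the pan's axis. Same axes as the pan.
- hopper: Fixed hopper: open steel chute on a grey stand, tilted 32 deg, 80 mm wide inside, 220 mm long. Origin on the table straight below the chute's lip; +x points horizontally from the lip up the chute (wax slides towards -x), z up. Gate and guides at the lip stand up to 0.32 m above the table, 55 mm to either side. Stand: 85 mm and more along +x, 65 mm to either side; below the lip only the paddle.
- chute_lip (a point): Middle of the lower edge (lip) of the chute's floor, 200 mm above the table. Axes as the hopper. The blocks tip off the lip and land 0 to 90 mm from it along the hopper's -x: the pan's axis belongs about 50 mm from the lip along -x, in line with the chute, the pan's rim 20 to 45 mm below the lip.
- paddle_face (a point): Centre of the front face of the black push paddle below the lip (moves with it): an upright plate 90 mm wide, 60 mm high, 100 to 160 mm above the table, facing the hopper's -x. At rest its face is 20 mm from the lip along the hopper's -x, fully pushed 20 mm along +x. Axes as the hopper.
- paddle (a joint): How far the paddle is pushed along the hopper's +x, m: 0 at rest, 0.040 at the stop. A spring returns it (1 N at rest, 3 N at the stop, plus about 1 N for the gate). The gate rises 1.3 mm per mm of paddle; the blocks begin to slide out from about 0.022 and leave freely at 0.035 and more.
- hotplate: Fixed white electric hotplate, body 190 x 180 mm, with a dark round heating disc of 80 mm radius in its middle. Origin: centre of the underside.
- hotplate_top (a point): Centre of the top of the heating disc, 50 mm above the table. The pan's handle may point any way.
- wax0: Cream wax block, loose, 60 x 32 x 26 mm, about 46 g; origin at its centre, x along its length. At the start the four lie in the chute behind the gate, two abreast, long side down the chute.
- wax1: Cream wax block, loose, 60 x 32 x 26 mm, about 46 g; origin at its centre, x along its length. At the start the four lie in the chute behind the gate, two abreast, long side down the chute.
- wax2: Cream wax block, loose, 60 x 32 x 26 mm, about 46 g; origin at its centre, x along its length. At the start the four lie in the chute behind the gate, two abreast, long side down the chute.
- wax3: Cream wax block, loose, 60 x 32 x 26 mm, about 46 g; origin at its centre, x along its length. At the start the four lie in the chute behind the gate, two abreast, long side down the chute.
- tin0: Finished candle: a tin can full of wax with a wooden stick wick, loose, 74 mm across, 100 mm high (130 mm with wick), standing; origin at the centre of its underside, z up. A bystander: leave it standing.
- tin1: Finished candle: a tin can full of wax with a wooden stick wick, loose, 74 mm across, 100 mm high (130 mm with wick), standing; origin at the centre of its underside, z up. A bystander: leave it standing.
- tin2: Finished candle: a tin can full of wax with a wooden stick wick, loose, 84 mm across, 85 mm high (115 mm with wick), standing; origin at the centre of its underside, z up. A bystander: leave it standing.
Mind the look-alikes: they are no part of the job. Leave any purple look-alike of the wax3 alone.

How it is judged:
By the outcome, as a careful person would: the job done as asked, in the order asked, and still so for the second after the job is handed in, with the robot touching nothing.
It also fails if it takes over 42 s, if anything falls off the work surface, if the arm or the gripper's body presses on something with over 40 N, if the wrist force passes 120 N, or if a joint passes its speed limit or range.

## Working session

There is one attempt and no reset: what is moved stays moved. The work goes in short steps, each a Python script; the robot and the scene stay as the last script left them, time stands still between calls to the robot, and variables do not carry over. Pictures are saved under pics/ and viewed, about 8 in all and at most 12, crops included, and the job is handed in when it is done.

```bash
mkdir -p pics; cat > h.py <<'E'
import numpy as np, cv2
from station import manip
def cloud(f):
    z=f["range_z"]; h,w=z.shape; fl=h/2/np.tan(np.radians(f["vfov"])/2)
    c,r=np.meshgrid(np.arange(w),np.arange(h))
    P=np.stack([(c-f["cx"])/fl*z,-(r-f["cy"])/fl*z,-z],-1)
    P=P@np.array(f["rotation"]).T+np.array(f["position"]); P[z<=0]=np.nan
    return P
E
ls; python3 - <<'E'
from h import *
ims=[]
for n in("top","side"):
    f=manip.grab_frame(n); np.savez(n,**f); ims.append(f["img"])
    P=cloud(f); print(n,{k:f[k] for k in f if k not in("img","range_z")})
    for t in("saucepan","saucepan_grip","hopper","paddle_face","hotplate","tin0","tin2","wax0"):
        for d in manip.outline_of(n,t)[:4]:
            Q=P[d["pixels"]]; Q=Q[~np.isnan(Q[:,0])]
            if len(Q): print(t,round(d["score"],2),np.round(d["pixel"]),len(Q),np.median(Q,0).round(),np.percentile(Q,2,axis=0).round(),np.percentile(Q,98,axis=0).round())
for i,n in enumerate(("top","side")): cv2.imwrite(f"pics/{n}0.png",cv2.resize(ims[i],(768,576))[...,::-1])
print(manip.nose_length,manip.get_time(),manip.get_tool_rot())
E
```

```text
h.py
pics
top {'vfov': 49.7700893533445, 'cx': 254.95778325629823, 'cy': 198.93224174203786, 'position': array([ 472.98556284,   36.00681959, 1291.40564588]), 'rotation': array([[-0.02166125,  0.99549059, -0.09235408],
       [-0.99958588, -0.01981441,  0.02086773],
       [ 0.01894369,  0.09276786,  0.99550754]])}
saucepan 0.61 [219. 381.] 2110 [ 519. -373.    9.] [ 413. -429.   -1.] [ 585. -297.   86.]
saucepan_grip 0.77 [220. 380.] 2182 [ 519. -373.    9.] [ 411. -429.   -1.] [ 586. -297.   85.]
hopper 0.96 [116. 188.] 2974 [787. 181. 280.] [611.  88.  11.] [852. 253. 353.]
paddle_face 0.62 [172. 208.] 143 [660. 139. 143.] [621.  98. 105.] [678. 175. 309.]
hotplate 0.6 [196. 280.] 3671 [599. -63.  47.] [ 504. -152.   34.] [698.  26.  54.]
tin0 0.9 [143. 274.] 729 [760. -55.  83.] [727. -94.   0.] [802. -18.  90.]
tin0 0.64 [140. 335.] 618 [ 754. -232.   97.] [ 727. -268.    6.] [ 791. -204.  106.]
tin0 0.61 [260. 123.] 674 [411. 389.  98.] [378. 366.   4.] [442. 431. 109.]
tin2 0.9 [143. 274.] 729 [760. -55.  83.] [727. -94.   0.] [802. -18.  90.]
tin2 0.64 [140. 335.] 618 [ 754. 
[... 1351 characters left out ...]
56 [213. 210.] 139 [767. -22.  34.] [743. -30.   4.] [794. -15.  52.]
tin2 0.87 [351. 317.] 2022 [406. 422.  77.] [372. 375.   3.] [441. 436. 111.]
tin2 0.77 [171. 227.] 460 [ 747. -218.   84.] [ 619. -388.    2.] [836. 169. 287.]
tin2 0.56 [213. 210.] 139 [767. -22.  34.] [743. -30.   4.] [794. -15.  52.]
wax0 0.95 [292. 260.] 380 [553. 243.  25.] [533. 208.   4.] [575. 266.  29.]
wax0 0.65 [299. 215.] 315 [654. 285.  26.] [633. 260.   5.] [685. 304.  29.]
wax0 0.57 [188. 210.] 117 [694. 129. 238.] [671. 110. 223.] [717. 147. 252.]
8.0 0.9 [[ 5.92851455e-06  2.31672596e-01  9.72793816e-01]
 [ 6.84083124e-05  9.72793814e-01 -2.31672596e-01]
 [-9.99999998e-01  6.79206576e-05 -1.00811090e-05]]
```

View pics/top0.png

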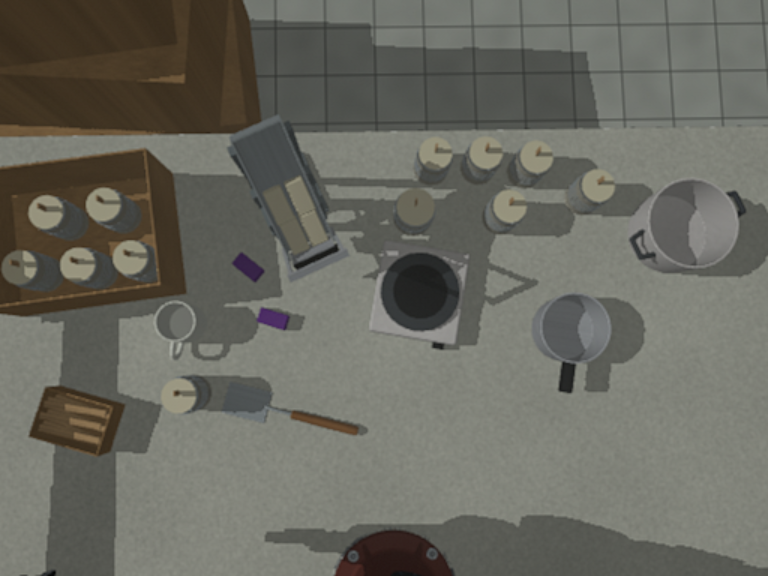

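View pics/side0.png

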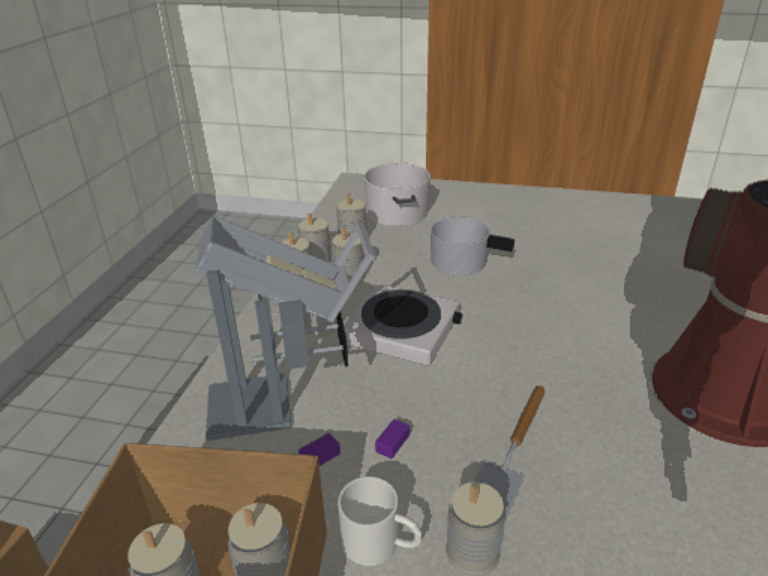

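The top view shows the one-handled pan at (572,328) with its handle towards the robot, the hotplate disc at (420,291), and the chute lip at about (318,258). The purple blocks at (248,267) and (273,318) are decoys. The side view agrees, with the black paddle at (343,340). Next I'll fit the precise poses from the saved clouds.

```bash
cat > fit.py <<'E'
from h import *
from scipy.optimize import least_squares
def circ(p):
    r=least_squares(lambda q:np.hypot(*(p-q[:2]).T)-q[2],[*p.mean(0),70],loss="soft_l1",f_scale=2); return r.x.round(1)
def near(P,c,r): return np.hypot(P[...,0]-c[0],P[...,1]-c[1])<r
for n in("top","side"):
    f=dict(np.load(n+".npz")); P=cloud(f); I=f["img"].astype(int); z=P[...,2]; g=I.sum(-1)
    print(n,"table z",np.nanmedian(z[near(P,(400,-150),60)]))
    m=near(P,(518,-363),85)&(z>78)&(z<92); c=circ(P[m][:,:2]); print(" rim",c,np.median(z[m]),m.sum())
    h=near(P,c,140)&~near(P,c,78)&(z>50)&(z<95)&(g<150); H=P[h]
    d=np.median(H[:,:2],0)-c[:2]; print(" handle",np.median(H,0).round(1),h.sum(),"yaw of pan x",np.degrees(np.arctan2(-d[1],-d[0])).round(1),np.hypot(*d).round(1), np.percentile(H[:,2],95))
    m=near(P,(599,-63),110)&(g<160)&(z>44)&(z<58); k=m.astype(np.uint8)
    nb,lab,st,ce=cv2.connectedComponentsWithStats(k); j=1+st[1:,4].argmax(); hull=cv2.findContours((lab==j).astype(np.uint8),0,1)[0][0][:,0]
    E=P[hull[:,1],hull[:,0]]; E=E[~np.isnan(E[:,0])]; print(" disc",circ(E[:,:2]),np.median(P[lab==j],0).round(1),len(E))
    m=(P[...,0]>610)&(P[...,0]<900)&(P[...,1]>60)&(P[...,1]<260)&(z>60)
    # black paddle
    b=m&(g<110)&(z>95)&(z<165)&(P[...,0]<720); B=P[b]; print(" black",len(B))
    if len(B)>30:
        print(np.percentile(B,[3,50,97],axis=0).round(1)); q=cv2.fitLine(B[:,:2].astype(np.float32),cv2.DIST_HUBER,0,.01,.01).ravel(); print(" paddle line",q.round(3))
    # cream wax in chute
    w=m&(z>200)&(I[...,0]-I[...,2]>25); W=P[w]; print(" wax",len(W),np.percentile(W,[2,50,98],axis=0).round(1))
    A=np.c_[W[:,:2],np.ones(len(W))]; s=least_squares(lambda q:A@q-W[:,2],[.5,.2,0],loss="soft_l1",f_scale=2).x
    print(" slope",np.hypot(s[0],s[1]),np.tan(np.radians(32)),"yaw",np.degrees(np.arctan2(s[1],s[0])))
    t=m&(z>200); x,y=cv2.minAreaRect(P[t][:,:2].astype(np.float32))[:2]; print(" chute rect",cv2.minAreaRect(P[t][:,:2].astype(np.float32)))
    cv2.imwrite(f"pics/{n}crop.png",cv2.resize(f["img"][60:200,140:250] if n=="top" else f["img"][130:310,120:270],None,fx=4 if n=="top" else 3,fy=4 if n=="top" else 3)[...,::-1])
E
python3 fit.py
```

```text
top table z -1.118936852021534
 rim [ 521.3 -363.    68.1] 82.6424958633761 289
 handle [ 421.2 -343.3   81.4] 142 yaw of pan x -11.1 102.0 85.22257412862807
 disc [613.2 -72.   65.7] [613.8 -68.6  49.4] 146
 black 86
[[645.2  98.5 112.4]
 [661.6 135.2 134.3]
 [677.9 172.9 153.6]]
 paddle line [ 4.05000e-01 -9.14000e-01  6.66117e+02  1.25165e+02]
 wax 1 [[769.6 152.4 280.6]
 [769.6 152.4 280.6]
 [769.6 152.4 280.6]]
 slope 0.3710873483959617 0.6248693519093275 yaw 26.68420165583325
 chute rect ((733.8565063476562, 168.65455627441406), (260.0035400390625, 109.96929168701172), 23.43697166442871)
side table z 0.8194507833145508
 rim [ 518.8 -365.5   67.9] 83.16043254624469 225
 handle [ 418.  -339.5   75.1] 117 yaw of pan x -14.4 104.1 84.44277718628348
 disc [613.1 -68.   63.2] [612.2 -64.4  51.1] 112
 black 101
[[642.8 108.5 107.6]
 [653.9 157.  147.1]
 [673.3 176.4 161.7]]
 paddle line [ 4.25000e-01 -9.05000e-01  6.60391e+02  1.41848e+02]
 wax 41 [[673.7 127.2 225.7]
 [727.  151.7 263.4]
 [769.4 167.8 283.6]]
 slope 0.6329760468462462 0.6248693519093275 yaw 38.47332830183207
 chute rect ((730.5484619140625, 166.77487182617188), (258.5159606933594, 111.74851989746094), 23.841487884521484)
```

```bash
cat > plan.py <<'E'
from h import *
T=np.radians(30)
def pose(axis,zb,yaw,tilt=T):
    """TCP pose holding the pan's handle with pan axis at axis, underside at zb, pan x at yaw(deg)"""
    u=np.array([np.cos(np.radians(yaw)),np.sin(np.radians(yaw)),0]); k=np.array([0,0,1.])
    a=-np.cos(tilt)*k+np.sin(tilt)*u; y=np.cross(k,u)*SGN
    return np.array([*axis,zb+70])-102*u+11*a, np.c_[a,y,np.cross(a,y)]
SGN=1
PAN=np.array([520,-364.]); PY=-12.7
D=np.array([np.cos(np.radians(24)),np.sin(np.radians(24))]); N=np.array([-D[1],D[0]]); LIP=680*D-144.7*N
E
python3 - <<'E'
import plan; from plan import *
from fit import near,circ
E
python3 - <<'E'
import plan; from plan import *
for n in("top","side"):
    f=dict(np.load(n+".npz")); P=cloud(f); z=P[...,2]; g=f["img"].astype(int).sum(-1)
    m=(np.hypot(P[...,0]-603,P[...,1]+65)<140)&(z>35)&(z<62)
    r=cv2.minAreaRect(P[m][:,:2].astype(np.float32)); print(n,"body",r, np.percentile(P[m][:,2],[10,50,90]))
    print(" along row", [(c,int(g[194,c])) for c in range(240,320,4)] if n=="top" else "")
    if n=="top": print(" col", [(q,int(g[q,280]),P[q,280].round(0).tolist()) for q in range(160,232,4)])
print("lip",LIP)
q0=manip.get_q()
for s in(1,-1):
    plan.SGN=s
    for nm,a in dict(pre=(PAN,150,PY),pick=(PAN,0,PY),hop=(LIP-115*D,88,24),push=(LIP-48*D,88,24),plate=((605,-65),55,0)).items():
        p,R=pose(*a); q=manip.solve_ik(p,R); print(s,nm,p.round(),None if q is None else np.round(q,2))
E
```

```text
top table z -1.118936852021534
 rim [ 521.3 -363.    68.1] 82.6424958633761 289
 handle [ 421.2 -343.3   81.4] 142 yaw of pan x -11.1 102.0 85.22257412862807
 disc [613.2 -72.   65.7] [613.8 -68.6  49.4] 146
 black 86
[[645.2  98.5 112.4]
 [661.6 135.2 134.3]
 [677.9 172.9 153.6]]
 paddle line [ 4.05000e-01 -9.14000e-01  6.66117e+02  1.25165e+02]
 wax 1 [[769.6 152.4 280.6]
 [769.6 152.4 280.6]
 [769.6 152.4 280.6]]
 slope 0.3710873483959617 0.6248693519093275 yaw 26.68420165583325
 chute rect ((733.8565063476562, 168.65455627441406), (260.0035400390625, 109.96929168701172), 23.43697166442871)
side table z 0.8194507833145508
 rim [ 518.8 -365.5   67.9] 83.16043254624469 225
 handle [ 418.  -339.5   75.1] 117 yaw of pan x -14.4 104.1 84.44277718628348
 disc [613.1 -68.   63.2] [612.2 -64.4  51.1] 112
 black 101
[[642.8 108.5 107.6]
 [653.9 157.  147.1]
 [673.3 176.4 161.7]]
 paddle line [ 4.25000e-01 -9.05000e-01  6.60391e+02  1.41848e+02]
 wax 41 [[673.7 127.2 225.7]
 [727.  151.7 263.4]
 [769.4 167.8 283.6]]
 slope 0.6329760468462462 0.6248693519093275 yaw 38.47332830183207
 chute r
[... 1247 characters left out ...]
17870827 52.34898047]
 along row 
lip [680.06570345 144.39088957]
1 pre [ 426. -343.  210.] [-1.03  0.06 -0.66  0.46  0.37 -0.73]
1 pick [ 426. -343.   60.] [-1.03  0.32 -0.87 -0.    0.37 -0.73]
1 hop [487.  58. 148.] [-0.23  0.02 -0.92  0.2   0.31 -0.58]
1 push [548.  86. 148.] [-0.13  0.13 -0.8   0.18  0.26 -0.49]
1 plate [508. -65. 115.] [-0.39  0.11 -0.96  0.01  0.19 -0.34]
-1 pre [ 426. -343.  210.] [-1.03  0.06 -0.66  0.46  0.37  2.41]
-1 pick [ 426. -343.   60.] [-1.03  0.32 -0.87 -0.    0.37  2.41]
-1 hop [487.  58. 148.] [-0.23  0.02 -0.92  0.2   0.31  2.56]
-1 push [548.  86. 148.] [-0.13  0.13 -0.8   0.18  0.26  2.66]
-1 plate [508. -65. 115.] [-0.39  0.11 -0.96  0.01  0.19  2.8 ]
```

View pics/sidecrop.png

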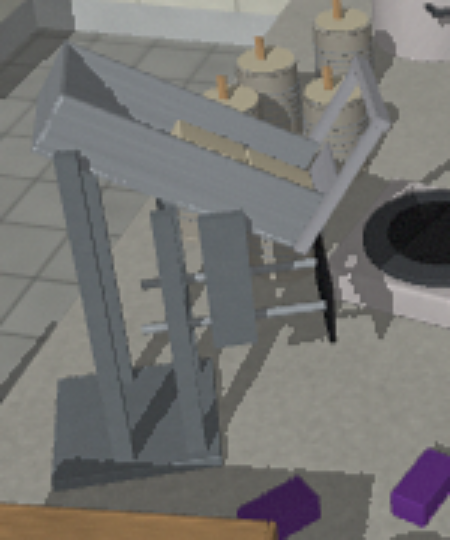

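The gate frame leans about 70 mm out over the lip, so the gripper will be tilted 30° away from it. The disc centre is about (607,-66). Picking up the pan.

```bash
python3 - <<'E'
from plan import *
manip.goto(*pose(PAN,90,PY)); print(manip.get_time())
f=manip.grab_frame("wrist"); cv2.imwrite("pics/w1.png",f["img"][...,::-1])
P=cloud(f); d=manip.outline_of("wrist","saucepan")
z=P[...,2]; m=(np.hypot(P[...,0]-520,P[...,1]+364)<150)&(z>40)&(z<95)&(f["img"].astype(int).sum(-1)<130)
print(m.sum(), np.nanmedian(P[m],0), len(d))
p,R=pose(PAN,0,PY)
print(manip.move_straight(p,vel=150,threshold=15),manip.get_tool_pos()-p)
manip.gripper_close(grip_force=120); print(manip.get_gripper_width())
f0=manip.get_ft_force()
p,R=pose(PAN,95,PY); manip.move_straight(p,vel=120)
manip.wait(.2); print(f0,manip.get_ft_force(),manip.get_wrist_torque(),manip.get_gripper_width(),manip.get_time())
f=manip.grab_frame("side"); np.savez("side1",**f); P=cloud(f); z=P[...,2]
m=(np.hypot(P[...,0]-520,P[...,1]+364)<80)&(z>140)&(z<215); Q=P[m]
print(np.percentile(Q,[2,50,98],axis=0).round()); cv2.imwrite("pics/s1.png",cv2.resize(f["img"][80:280,200:460],None,fx=3,fy=3)[...,::-1])
E
```

```text
4.075
975 [ 428.53160891 -347.93530767   81.9236551 ] 1
False [ 0.30302817 -0.29365708  0.48933328]
20.433316011599366
[-4.15825577  0.73412308  7.90746724] [ 0.03814924 -0.36325606 -3.97430734] [0.22901445 1.18698765 0.04064102] 20.706456365358612 6.675
[[ 451. -432.  141.]
 [ 518. -341.  161.]
 [ 584. -295.  180.]]
```

View pics/s1.png

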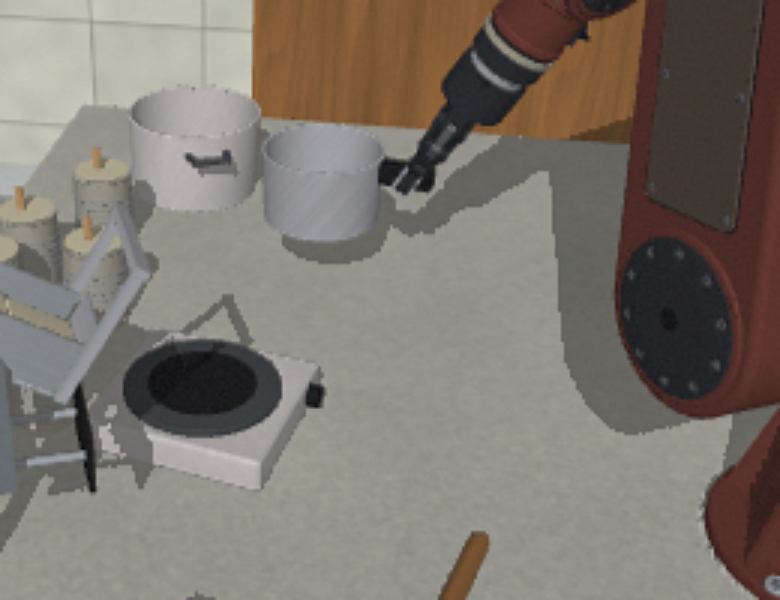

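The pan at (322,180) is lifted level, gripped by the handle at (405,180). Carrying it to 115 mm before the lip, then re-measuring pan and paddle.

```bash
cat > meas.py <<'E'
from plan import *
from scipy.optimize import least_squares
def rim(f,c,zr):
    """rim plane+circle near expected centre c, rim height zr -> centre, radius, tilt vector"""
    P=cloud(f); m=(np.abs(np.hypot(P[...,0]-c[0],P[...,1]-c[1])-69)<12)&(np.abs(P[...,2]-zr)<9); Q=P[m]
    A=np.c_[Q[:,:2]-c,np.ones(len(Q))]
    s=least_squares(lambda q:A@q-Q[:,2],[0,0,zr],loss="soft_l1",f_scale=1.5).x
    k=Q[np.abs(A@s-Q[:,2])<4][:,:2]
    o=least_squares(lambda q:np.hypot(*(k-q).T)-68.5,c,loss="soft_l1",f_scale=2).x
    return o.round(1),len(k),s.round(3)
E
python3 - <<'E'
from meas import *
f=dict(np.load("side1.npz")); print(rim(f,PAN,180))
A=LIP-115*D
p,R=pose(A,95,24); manip.move_straight(p,rotation=R,vel=230)
p,R=pose(A,87,24); manip.move_straight(p,vel=100)
manip.wait(.2); print(manip.get_time(),manip.get_tool_pos()-p,A,"expected axis")
for n in("top","side"):
    f=manip.grab_frame(n); np.savez(n+"2",**f); print(n,rim(f,A,172))
    P=cloud(f); g=f["img"].astype(int).sum(-1); s=P[...,:2]@D; t=P[...,:2]@N
    m=(abs(s-665)<30)&(abs(t+144.7)<55)&(P[...,2]>100)&(P[...,2]<162)&(g<130)
    print(" paddle s,t",m.sum(),np.percentile(s[m],[10,50,90]).round(),np.percentile(t[m],[3,97]).round())
    cv2.imwrite(f"pics/{n}2.png",cv2.resize(f["img"][80:240,130:330] if n=="top" else f["img"][110:310,130:350],None,fx=3,fy=3)[...,::-1])
E
```

```text
(array([ 519.7, -363.4]), 199, array([-5.00000e-03, -2.00000e-03,  1.75932e+02]))
9.0917 [ 0.1864707  -0.18141625  0.27824928] [575.00797582  97.61617562] expected axis
top (array([577.3,  99.3]), 242, array([ 0.00000e+00, -2.00000e-03,  1.69355e+02]))
 paddle s,t 91 [659. 659. 660.] [-186. -105.]
side (array([575.2,  98. ]), 377, array([-2.00000e-03,  2.00000e-03,  1.69023e+02]))
 paddle s,t 100 [658. 661. 662.] [-177.  -99.]
```

View pics/side2.png

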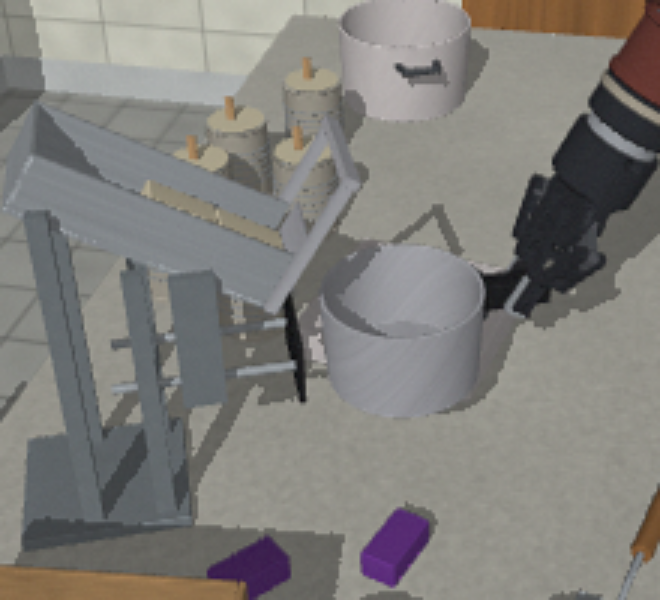

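View pics/top2.png

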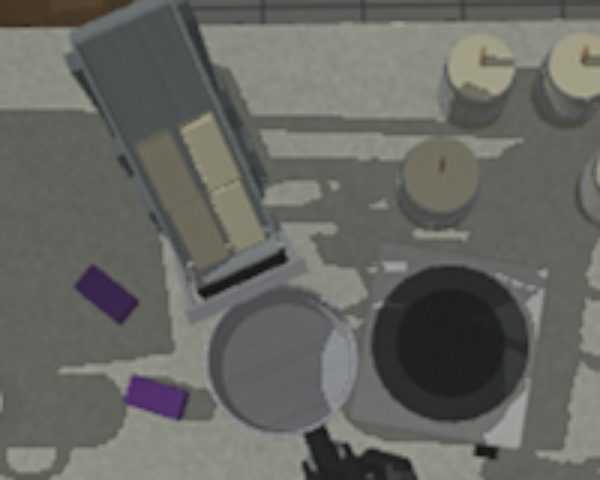

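The pan is level and in line with the chute and paddle, with the rim about 30 mm below the lip. Both views agree, so I'm pushing.

```bash
python3 - <<'E'
from meas import *
p,R=pose(LIP-52.5*D,87,24)
print(manip.move_straight(p,vel=80,threshold=20),manip.get_tool_pos()-p,manip.get_ft_force())
for i in range(4):
    manip.wait(.4); print(manip.get_time(),manip.get_ft_force().round(1))
ims=[]
for n in("top","side"):
    f=manip.grab_frame(n); np.savez(n+"3",**f); print(n,rim(f,LIP-52.5*D,172))
    ims.append(cv2.resize(f["img"][80:240,130:330] if n=="top" else f["img"][110:270,130:330],None,fx=2,fy=2))
    P=cloud(f)
    for d in manip.outline_of(n,"wax0"): print(n,round(d["score"],2),np.nanmedian(P[d["pixels"]],0).round(),d["pixels"].sum())
cv2.imwrite("pics/push.png",np.hstack(ims)[...,::-1])
E
```

```text
False [-0.91352652  0.15827743 -1.10552821] [-6.13409215 -4.85829953 -8.07334453]
10.525 [-4.7 -1.  -7.6]
10.925 [-5.4 -0.8 -7.4]
11.325 [-5.3 -1.5 -6.4]
11.725 [-5.4 -1.6 -7.6]
top (array([633.7, 125.1]), 204, array([-6.00000e-03,  0.00000e+00,  1.68631e+02]))
top 0.66 [673. 118. 150.] 56
top 0.62 [599. 124. 138.] 217
top 0.59 [555. 237.  25.] 178
top 0.58 [613.  96. 139.] 177
top 0.53 [639. 148. 144.] 125
top 0.51 [661. 286.  25.] 193
side (array([632.1, 123.6]), 306, array([-1.30000e-02, -4.00000e-03,  1.67992e+02]))
side 0.79 [654. 285.  26.] 308
side 0.7 [552. 244.  25.] 345
side 0.61 [599. 120. 143.] 97
side 0.57 [616.  97. 140.] 142
side 0.55 [659. 122. 149.] 195
```

View pics/push.png

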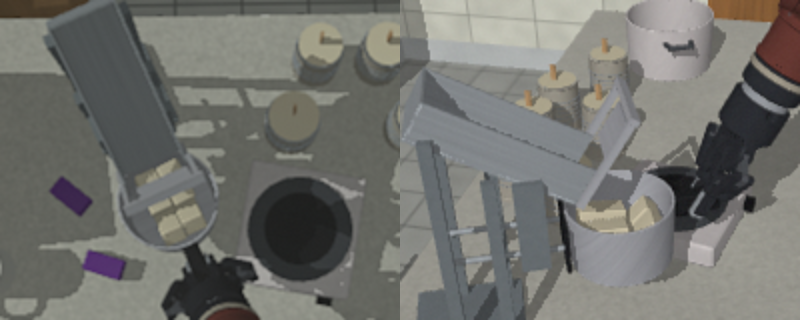

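Four blocks seem to be in or at the pan. One near the lip, at about (593,150) in the side half, needs a closer look.

```bash
python3 - <<'E'
from meas import *
ims=[]
for n,sl in(("top",np.s_[140:210,180:250]),("side",np.s_[165:255,200:290])):
    f=dict(np.load(n+"3.npz")); ims.append(cv2.resize(f["img"][sl],(400,400),interpolation=2)); P=cloud(f); I=f["img"].astype(int)
    c=(I[...,0]-I[...,2]>22)&(np.hypot(P[...,0]-633,P[...,1]-124)<110)&(P[...,2]>90); Q=P[c]
    print(n,len(Q),Q[Q[:,2]>168].round()[::4].tolist()[:30],np.percentile(Q[:,2],[50,90,98]))
cv2.imwrite("pics/zoom.png",np.hstack(ims)[...,::-1])
E
```

```text
top 259 [] [144.85676902 152.09882443 154.92751059]
side 422 [] [146.23760233 150.84583376 153.74139646]
```

View pics/zoom.png

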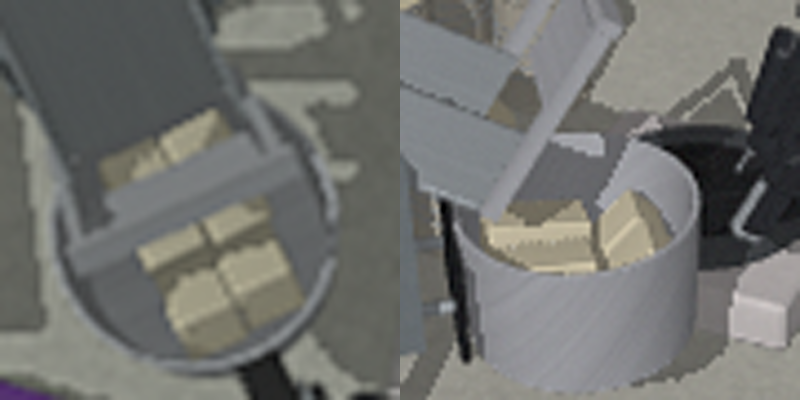

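All cream points are below 155 mm, under the rim at 170 mm, and the chute is empty. Backing off and moving above the hotplate.

```bash
python3 - <<'E'
from meas import *
p,R=pose(LIP-120*D,87,24); manip.move_straight(p,vel=100)
C=np.array([607,-66.])
p,R=pose(C,80,0); manip.move_straight(p,rotation=R,vel=130); manip.wait(.2)
print(manip.get_time(),manip.get_ft_force())
ims=[]
for n in("top","side"):
    f=manip.grab_frame(n); np.savez(n+"4",**f); print(n,rim(f,C,165))
    P=cloud(f)
    for d in manip.outline_of(n,"wax0"): print(n,round(d["score"],2),np.nanmedian(P[d["pixels"]],0).round(),d["pixels"].sum())
    ims.append(cv2.resize(f["img"][60:260,130:330] if n=="top" else f["img"][110:310,130:330],(400,400)))
cv2.imwrite("pics/plate.png",np.hstack(ims)[...,::-1])
E
```

```text
14.0667 [-1.24087013  0.36602734 -4.7908413 ]
top (array([608.8, -63.5]), 265, array([-3.00000e-03,  4.00000e-03,  1.61797e+02]))
top 0.73 [632. -48. 138.] 255
top 0.72 [631. -84. 143.] 242
top 0.64 [661. 285.  25.] 211
top 0.63 [578. -81. 133.] 179
top 0.62 [555. 236.  25.] 200
top 0.45 [579. -50. 130.] 200
side (array([607. , -65.6]), 257, array([-5.00000e-03,  1.00000e-03,  1.61519e+02]))
side 0.91 [553. 245.  25.] 363
side 0.85 [654. 287.  25.] 323
side 0.49 [575. -82. 136.] 76
side 0.43 [628. -78. 143.] 148
side 0.43 [627. -52. 140.] 93
```

View pics/plate.png

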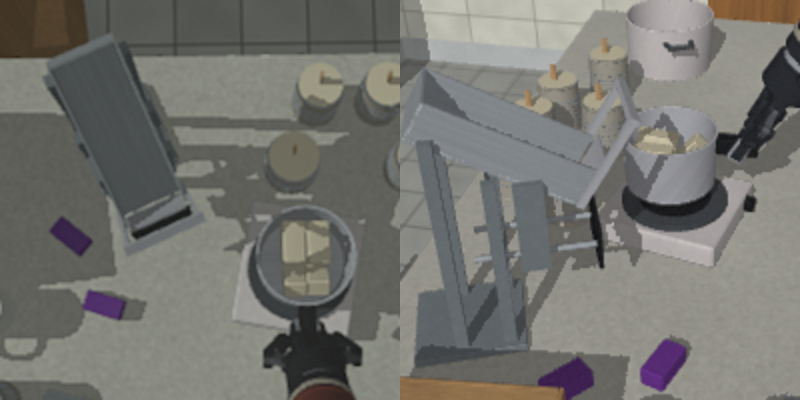

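All four blocks are in the pan and the chute is empty. I'll refine the disc centre with a looser threshold, then lower.

```bash
python3 - <<'E'
from meas import *
for n in("top","side","top2"):
    f=dict(np.load(n+".npz")); P=cloud(f); g=cv2.medianBlur(f["img"],3).astype(int).sum(-1)
    for th in(190,220):
        m=((np.hypot(P[...,0]-607,P[...,1]+66)<100)&(g<th)).astype(np.uint8)
        m=cv2.morphologyEx(m,cv2.MORPH_OPEN,np.ones((7,7))); 
        _,l,st,_=cv2.connectedComponentsWithStats(m); j=1+st[1:,4].argmax()
        h=cv2.findContours((l==j).astype(np.uint8),0,1)[0][0][:,0]; E=P[h[:,1],h[:,0]]; E=E[~np.isnan(E[:,0])][:,:2]
        print(n,th,least_squares(lambda q:np.hypot(*(E-q).T)-79,[607,-66],loss="soft_l1",f_scale=2).x.round(1),st[j])
E
```

```text
top 190 [603. -65.] [ 255  169   51   51 2021]
top 220 [603.1 -65.2] [ 255  169   51   51 2043]
side 190 [599.4 -62.2] [ 242  195   51   29 1199]
side 220 [600.4 -63.6] [ 241  194   52   31 1246]
top2 190 [602.2 -64.7] [ 254  169   52   51 2004]
top2 220 [602.3 -65. ] [ 254  169   52   51 2037]
```

```bash
python3 - <<'E'
from meas import *
C=np.array([601,-65.5])
p,R=pose(C,72,0); manip.move_straight(p,vel=60); manip.wait(.2)
f0=manip.get_ft_force()
p,R=pose(C,46,0); hit=manip.move_straight(p,vel=20,threshold=5)
e=manip.get_tool_pos()-p; print(hit,e,f0.round(1),manip.get_ft_force().round(1),manip.get_time())
f=manip.grab_frame("top"); print(rim(f,C,46+e[2]+85))
np.savez("top5",**f)
E
```

```text
True [-0.01149626 -0.0057286   4.67434606] [ 0.1  0.3 -5.9] [-2.7  0.8  6.6] 15.7667
(array([602.9, -63.2]), 248, array([6.00000e-03, 6.00000e-03, 1.33616e+02]))
```

The pan touched down at 50.7 mm, within 2 mm of the disc centre. Releasing.

```bash
python3 - <<'E'
from meas import *
manip.wait(.2); manip.open(); manip.wait(.3)
p=manip.get_tool_pos(); R=manip.get_tool_rot()
manip.move_straight(p-110*R[:,0],vel=100)
manip.move_straight(p-110*R[:,0]+[-60,0,60],vel=150); manip.wait(.5)
C=np.array([602,-64.]); ims=[]
for n in("top","side"):
    f=manip.grab_frame(n); print(n,rim(f,C,135)); P=cloud(f)
    for d in manip.outline_of(n,"wax0"): print(n,round(d["score"],2),np.nanmedian(P[d["pixels"]],0).round())
    ims.append(cv2.resize(f["img"],(400,300)))
cv2.imwrite("pics/end.png",np.hstack(ims)[...,::-1]); print(manip.get_time(),manip.get_ft_force().round(1),manip.get_gripper_width())
E
```

```text
top (array([602.8, -63.3]), 246, array([-1.00000e-03,  7.00000e-03,  1.32972e+02]))
top 0.76 [573. -49. 103.]
top 0.59 [555. 234.  25.]
top 0.48 [624. -48. 110.]
top 0.48 [663. 286.  25.]
top 0.43 [572. -81. 105.]
top 0.35 [602. -63.  88.]
side (array([600.4, -65.5]), 286, array([3.00000e-03, 2.00000e-03, 1.32402e+02]))
side 0.78 [552. 245.  25.]
side 0.73 [653. 286.  25.]
side 0.46 [622. -76. 116.]
19.6333 [0.2 0.1 0.5] 85.22742077884945
```

View pics/end.png

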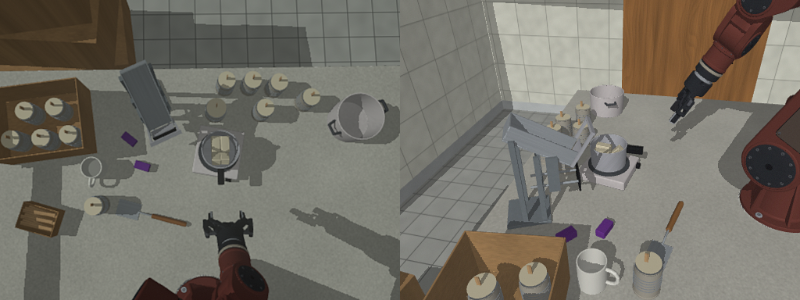

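The pan stands level on the disc with the wax inside. All the tins are upright and the robot is clear, so I'm handing in.

```bash
python3 -c "
from station import manip
manip.job_done()"
```

```text
the job is handed in; nothing more can be done
```

The saucepan is on the hotplate with all four wax blocks in it, and I handed the job in at about 19.6 s of the 42 s allowed. I gripped the pan by its handle with the gripper tilted 30° to clear the gate. I pushed the paddle about 38 mm, set the pan down until it touched the disc, then let go and backed off.

**Last checks:**
- **Position:** the pan stands level, with its axis within about 2 mm of the disc centre in both cameras. The disc centre itself is only known to about 2–3 mm, because the two cameras disagree by that much.
- **Wax:** the chute is empty and no cream block is on the table. All four blocks showed in the pan just before I set it down. In the final pictures the block detector reported four spots in the pan from the top, one with a low score (0.35), and only one from the side, where the wall hides the rest.
- **Surroundings:** the tins look upright and the purple look-alikes did not move. The gripper is open and clear, with almost no force on it.

No check failed.

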